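# Load the shaker's sealed bottle carrier

### The job

Lift the red safety lock out from between the lid's pinch tabs and put it in the aluminium dish, then pinch the two orange tabs to free the carrier's lid and lay the lid, right way up, in the middle of the green mat. Put every blue-capped sample bottle that is there upright into the carrier, in any of its pockets. Put the lid back flat on the rim with both tabs sprung out and latched, and last stand the lock upright between the tabs again; leave the amber bottles and the other things on the bench where they are.

Things in the scene. Friction and masses are not known exactly. Their poses are not given: they have to be found in the camera images.
- carrier: Open-topped blue carrier fixed to the bench, 96 (x) x 212 (y) x 92 mm high; origin at the centre of its underside. Walls 6 mm, floor 5 mm, inside 84 x 200 mm. Ribs 3 mm thick across it at y = -50, 0, 50 mm, tops 30 mm up, make four pockets 47 (y) x 84 mm (x). In the middle of each long wall a latch window 36 mm wide, 73 to 84 mm up, under a solid lip.
- carrier_top (a point): Point at the centre of the carrier's rim plane, 92 mm over its underside; same axes as the carrier.
- pocket0 (a point): Centre of the floor of carrier pocket 0 (5 mm above the carrier's underside); same axes as the carrier.
- pocket1 (a point): Centre of the floor of carrier pocket 1 (5 mm above the carrier's underside); same axes as the carrier.
- pocket2 (a point): Centre of the floor of carrier pocket 2 (5 mm above the carrier's underside); same axes as the carrier.
- pocket3 (a point): Centre of the floor of carrier pocket 3 (5 mm above the carrier's underside); same axes as the carrier.
- lid_grip (a point): Lid (0.28 kg): point midway between its two orange pinch tabs, 19 mm above the plate's top, 25 mm above its underside; x from near to far tab, y along the lid. Each tab is an upright plate 6 mm thick (x), 34 mm wide (y), top 37 mm above the plate's top; outer faces 48 mm apart at rest, 32 mm pinched home. The lid is carried by its pinched tabs. Latched on the carrier, this point is 25 mm above carrier_top.
- lid_under (a point): Centre of the underside of the white lid's plate, 96 (x) x 212 (y) x 6 mm, same axes as lid_grip; it rests on the carrier's rim. Four tapered locating pins below its corners, 18 mm long, 2 mm play in the carrier, 6 mm across at the tips. On a flat surface the lid stands on its pins, lid_grip 43 mm above that surface. Either way round fits the carrier.
- tab_near (a joint): Travel of the pinch tab on the lid's -x side in m: 0 sprung out (latched), 0.008 pinched home towards the middle. Spring 3 N at rest to 7 N home.
- tab_far (a joint): Tab on the lid's +x side, likewise. Under the plate each tab carries a square-ended latch bolt that sticks 5.5 mm into the carrier's window at rest and is clear when home: the lid lifts off or goes on only while both tabs are pinched home, and latches on letting go.
- lock_center (a point): Red safety lock (loose, 60 g), 66 mm tall: round foot 28 mm across and 34 mm tall, its bottom 8 mm tapering to 22 mm, on it a square grip 20 x 20 x 32 mm (sides along its x, y). This point is its centre, 33 mm above its underside. In place it stands on the lid's plate midway between the pinch tabs (36 mm apart inside), so that they cannot be pinched; this point is then 14 mm above lid_grip.
- dish: Fixed square aluminium dish for the lock, 100 x 100 mm, 22 mm high, wall and floor about 4 mm; origin at the centre of its underside.
- mat_center (a point): Centre of the top of the green mat for the lid, fixed, 250 mm along its x, 140 mm along its y, 2 mm high.
- sample0_center (a point): Blue-capped sample bottle (loose, about 90 g; absent in some starts): body 36 mm across, shoulder at 34 to 40 mm, cap 22 mm across from 40 to 67 mm; 67 mm tall. This point is its centre, 33.5 mm above its underside; z is its upward axis.
- sample1_center (a point): Blue-capped sample bottle (loose, about 90 g; absent in some starts): body 36 mm across, shoulder at 34 to 40 mm, cap 22 mm across from 40 to 67 mm; 67 mm tall. This point is its centre, 33.5 mm above its underside; z is its upward axis.
- sample2_center (a point): Blue-capped sample bottle (loose, about 90 g; absent in some starts): body 36 mm across, shoulder at 34 to 40 mm, cap 22 mm across from 40 to 67 mm; 67 mm tall. This point is its centre, 33.5 mm above its underside; z is its upward axis.
- sample3_center (a point): Blue-capped sample bottle (loose, about 90 g; absent in some starts): body 36 mm across, shoulder at 34 to 40 mm, cap 22 mm across from 40 to 67 mm; 67 mm tall. This point is its centre, 33.5 mm above its underside; z is its upward axis.
- amber0_center (a point): Amber bottle with a black cap, otherwise like the sample bottles; not to be loaded. Point at its centre, 33.5 mm above its underside.
- amber1_center (a point): Amber bottle with a black cap, otherwise like the sample bottles; not to be loaded. Point at its centre, 33.5 mm above its underside.
- beaker: Bystander: glass beaker, 72 mm across, 95 mm tall; origin at the centre of its underside.
- wash: Bystander: white wash bottle with a red cap, 60 mm across, 150 mm tall; origin at the centre of its underside.
- tipbox: Bystander: pipette tip box 85 x 122 x 80 mm; origin at the centre of its underside.
- weight: Bystander: brass weight 40 mm across, 52 mm tall; origin at the centre of its underside.
There are look-alikes about, which are no part of the job. Leave any purple or turquoise look-alike of the part that bears sample2_center alone.

How it is judged:
By the outcome, as a careful person would: the job done as asked, in the order asked, and still so for the second after the job is handed in, with the robot touching nothing.
Of sample0, sample1, sample2, sample3 only 2 to 4 are there at a start; the rules pass over those that are not, and their reading is None.
At some moment in a run one of sample0, sample1, sample2, sample3 may be knocked a few centimetres aside while the robot is not near it.
It also fails if it takes over 210 s, if anything falls off the work surface, if the arm or the gripper's body presses on something with over 40 N, if the wrist force passes 120 N, or if a joint passes its speed limit or range.

### The arm

A 7-joint arm with a two-finger parallel gripper is mounted at the origin on the work surface. World frame = base frame: x ahead of the robot, y to its left, z up, the work surface at z = 0. Lengths are in mm, angles in rad, forces in N, time in s.
With the tool pointing down it reaches from about 400 to 875 mm from the base axis. Payload 19.3 kg.
Tool frame: the origin (TCP) lies at the very end of the fingers, on their centre line; the grasp point (between the pads) lies 19 mm behind it (grip_point_offset is the z of the grasp point in the tool frame, in mm); z points along the fingers, y is the line along which they close (so a half turn about z gives the same grasp; the last joint's range is limited). The gripper opens to 85 mm and grips with 20 to 120 N. Pads are 22 mm wide; open, the fingers measure 114 mm over their backs; the gripper's body (76 mm by 85 mm) begins 54 mm behind the grasp point. The pads swing forward as they close: fully open they stand 13 mm farther back than shut.
Start: joints at [-1.339, 0.521, -0.036, 1.599, 0.021, 1.021, -0.113], TCP at [185.793, 596.737, 231.291] pointing down, gripper open.
Joint ranges: [-2.91, 2.91], [-0.3, 2.13], [-1.5, 1.42], [0.17, 2.43], [-1.26, 4.41], [0.16, 1.93], [-2.52, 2.52]. Speed limits (rad/s): [1.89, 1.89, 2.39, 2.39, 3.01, 3.01, 3.01].

### API

Orientations are given as a 3x3 rotation matrix whose columns are the frame's x, y, z axes.
In Python, from workcell import movep, movel, goto_joints, open_gripper, clamp, wait, inverse_kinematics, read_state, camera, PlanningError, finish_job, grip_point_offset gives the robot as it stands. Calls block until the motion is done:
- movep(position, orientation): joint-space move of the TCP to a pose.
- movel(position, frame=None, max_speed=150, guard=None): straight line of the TCP; frame=None keeps the orientation; max_speed is the mean speed in mm/s. With guard (N) it stops when the force on the tool has changed by that much, and returns True; else False.
- goto_joints(angles): joint-space move.
- open_gripper() and clamp(): open the fingers fully, or close them until they stop; the grip force is fixed at half the most.
- wait(seconds).
- inverse_kinematics(position, orientation): joint angles nearest the present ones, or None.
- read_state(): the state.
- camera(name): name is "side" or "top" or "wrist"; returns a dict with "image" (384x512x3 uint8, blue, green, red), "range_z" (384x512 float32, mm along the optical axis (not along the pixel's ray), 0 where there is no reading), "fx", "fy", "cx", "cy" (pixels), "dist_coeffs" ([k1, k2, p1, p2, k3] as OpenCV has them; the pictures are not rectified), "cam_to_world" (4x4, takes a point from camera to world coordinates). Camera axes: x right, y up, looking along -z (the intrinsics and any distortion apply to the point x, -y, -z); pixel columns grow to the right and rows downward; lengths in mm; the calibration is good to about 2 mm. A picture is of the moment at which its call begins.
A pose or a line that the arm cannot do raises PlanningError and nothing moves.
- finish_job(): hands the job in; it is judged then, once.
The state is a dict: "time": time; "qpos": joint angles; "qvel": joint speeds; "joint_efforts": joint torques, N m; "eef_pos": TCP position; "tool_rot": TCP orientation; "ft_force": force on the tool from outside, world axes, zero at the start; "torque": the same for the moment, N m; "finger_gap": finger opening in mm; "gripper_force": force on a finger pad.
Only numpy, scipy, OpenCV 4.12 (cv2) and the standard library are available. Lean on these libraries where they do the work, as an engineer would, in place of code of your own. Each camera call takes 0.05 s, during which the arm holds its last target. There are 200 camera calls.

## Working session

There is one attempt and no reset: what is moved stays moved. The work goes in short steps, each a Python script; the robot and the scene stay as the last script left them, time stands still between calls to the robot, and variables do not carry over. Pictures are saved under pics/ and viewed, at most 14 in all, crops included, and the job is handed in when it is done.

```bash
ls; mkdir -p pics; python3 - <<'E'
from workcell import *
import cv2
for n in("top","side"):
    c=camera(n); cv2.imwrite(f"pics/{n}0.png",c["image"]); print(n,c["fx"],c["fy"],c["cx"],c["cy"],c["dist_coeffs"],c["cam_to_world"],c["range_z"].max())
s=read_state(); print(s["time"],s["finger_gap"],s["tool_rot"],grip_point_offset)
E
```

```text
pics
top 477.7628125374426 477.7628125374426 254.41982221624383 190.5061446752713 [-0.19809753  0.          0.          0.          0.        ] [[ 5.83320226e-03  9.86784027e-01 -1.61935971e-01  3.72210862e+02]
 [-9.99982689e-01  5.63114093e-03 -1.70673231e-03 -1.12479842e+01]
 [-7.72291910e-04  1.61943123e-01  9.86799791e-01  1.27029463e+03]
 [ 0.00000000e+00  0.00000000e+00  0.00000000e+00  1.00000000e+00]] 2202.516
side 395.3706258854313 395.3706258854313 257.16825446734833 193.15674829716414 [-0.12181533  0.          0.          0.          0.        ] [[ 8.93904512e-01  2.69101006e-01 -3.58495986e-01  1.94463529e+02]
 [-4.48249807e-01  5.31961559e-01 -7.18393354e-01 -7.81539405e+02]
 [-2.61429078e-03  8.02870817e-01  5.96147312e-01  7.55966454e+02]
 [ 0.00000000e+00  0.00000000e+00  0.00000000e+00  1.00000000e+00]] 3492.1626
0.1 85.36170489930593 [[-9.54786360e-01  2.97292713e-01 -2.23314916e-04]
 [ 2.97292790e-01  9.54785912e-01 -9.27131966e-04]
 [-6.24116419e-05 -9.51602869e-04 -9.99999545e-01]] -18.700000000000003
```

View pics/top0.png

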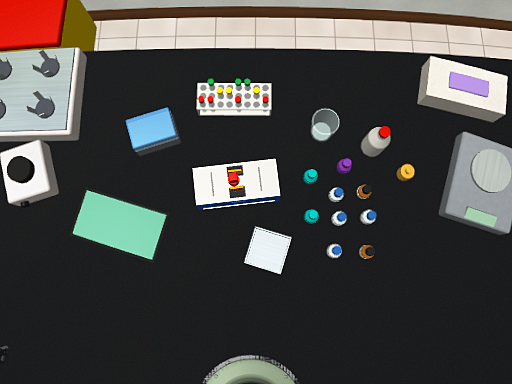

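View pics/side0.png

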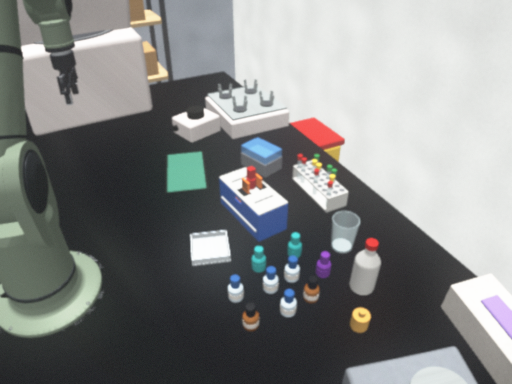

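```bash
cat > h.py <<'E'
from workcell import *
import numpy as np, cv2
GP=18.7
def rays(c,uv):
    K=np.array([[c["fx"],0,c["cx"]],[0,c["fy"],c["cy"]],[0,0,1.]])
    p=cv2.undistortPoints(np.array(uv,float).reshape(-1,1,2),K,np.array(c["dist_coeffs"],float)).reshape(-1,2)
    d=np.c_[p[:,0],-p[:,1],-np.ones(len(p))]; T=np.array(c["cam_to_world"])
    return T[:3,3],d@T[:3,:3].T
def plane(c,uv,z):
    o,d=rays(c,uv); return o+d*((z-o[2])/d[:,2])[:,None]
def blobs(c,lo,hi,amin=20):
    hsv=cv2.cvtColor(c["image"],cv2.COLOR_BGR2HSV)
    m=cv2.inRange(hsv,np.array(lo),np.array(hi))
    cs,_=cv2.findContours(m,cv2.RETR_EXTERNAL,cv2.CHAIN_APPROX_NONE)
    return sorted([k for k in cs if cv2.contourArea(k)>=amin],key=cv2.contourArea,reverse=True)
def cen(k):
    m=cv2.moments(k); return [m["m10"]/m["m00"],m["m01"]/m["m00"]]
def rectw(c,k,z):
    "contour -> world rectangle at height z: centre, (w,h), yaw of long side"
    w=plane(c,k.reshape(-1,2),z)[:,:2].astype(np.float32)
    b=cv2.boxPoints(cv2.minAreaRect(w)); e=[b[1]-b[0],b[2]-b[1]]
    e.sort(key=lambda v:-np.linalg.norm(v)); a=np.arctan2(e[0][1],e[0][0])
    a=(a+np.pi/2)%np.pi-np.pi/2
    return b.mean(0),[float(np.linalg.norm(v)) for v in e],a
def R(yaw):
    "tool down, closing axis (tool y) along world yaw"
    y=np.array([np.cos(yaw),np.sin(yaw),0]); z=np.array([0,0,-1.]); return np.c_[np.cross(y,z),y,z]
E
python3 - <<'E'
from h import *
np.set_printoptions(precision=1,suppress=True)
c=camera("top")
for n,lo,hi,z in(("green",(60,60,60),(85,255,255),2),("white",(0,0,170),(180,60,255),98),("dish",(0,0,150),(180,60,255),22)):
    for k in blobs(c,lo,hi,500)[:12]:
        p=cen(k)
        if p[1]>130 and 60<p[0]<300: print(n,p,cv2.contourArea(k),*rectw(c,k,z))
for k in blobs(c,(100,120,60),(125,255,255),8): p=cen(k); print("blue",p,cv2.contourArea(k),plane(c,[p],65))
for k in blobs(c,(0,150,120),(8,255,255),8): 
    p=cen(k); print("red",p,cv2.contourArea(k),plane(c,[p],164))
for k in blobs(c,(9,150,120),(22,255,255),8):
    p=cen(k); print("or",p,cv2.contourArea(k),plane(c,[p],135))
E
```

```text
green [119.1466563719813, 224.18118646248874] 3885.5 [487.1 359.5] [239.0345916748047, 129.22225952148438] 1.2892038
white [235.62817133443164, 181.48830313014827] 3035.0 [587.6  37.9] [210.6734619140625, 95.13040161132812] -1.4487457
white [267.4118635926993, 249.79935158501442] 1388.0 [418.2 -41.9] [93.7005844116211, 93.16610717773438] -0.29713523
white [238.9988279418659, 371.0438349742147] 711.0 [122.7  26. ] [160.32882690429688, 47.89866638183594] -1.4238971
dish [235.68262586377097, 181.4810793024021] 3039.0 [601.6  40.9] [224.67138671875, 101.29773712158203] -1.4487456
dish [267.44933237958986, 249.84549356223175] 1398.0 [421.  -43.9] [100.27144622802734, 99.46841430664062] -0.29455984
dish [248.39828757012103, 371.81074697372304] 1129.0 [105.9  -0.4] [221.14100646972656, 60.85614776611328] -1.5630869
blue [150.45568855035665, 128.21629790835448] 1378.5 [[735.6 267.1  65. ]]
blue [239.50980392156862, 201.9187675070028] 178.5 [[540.3  28.6  65. ]]
blue [371.61739130434785, 214.6782608695652] 57.5 [[ 508.8 -310.4   65. ]]
blue [341.6730769230769, 216.15705128205127] 52.0 [[ 504.9 -232.2   65. ]]
blue [338.4336569579288, 191.79935275080905] 51.5 [[ 567.9 -225.2   65. ]]
blue [336.67017543859646, 249.96140350877192] 47.5 [[ 418.9 -217.9   65. ]]
red [29.79418221734358, 22.219538968166848] 2733.0 [[1015.1  605.6  164. ]]
red [232.98958333333334, 178.12326388888889] 96.0 [[583.1  41.4 164. ]]
red [384.4761904761905, 131.1904761904762] 84.0 [[ 702.3 -325.9  164. ]]
red [237.5, 98.5] 23.0 [[781.3  33.3 164. ]]
red [265.045045045045, 98.55855855855856] 18.5 [[781.4 -34.  164. ]]
red [210.0, 98.5] 18.0 [[781.2 100.7 164. ]]
red [200.89523809523808, 98.44761904761904] 17.5 [[781.5 123.1 164. ]]
or [405.2150837988827, 171.52513966480447] 179.0 [[ 608.3 -382.3  135. ]]
or [364.94063926940635, 251.52511415525112] 36.5 [[ 412.1 -274.5  135. ]]
or [362.79227053140096, 192.02415458937196] 34.5 [[ 556.3 -272.8  135. ]]
```

```bash
python3 - <<'E'
from h import *
np.set_printoptions(precision=3,suppress=True)
movep([587,38,330],R(0.122+np.pi/2)) if inverse_kinematics([587,38,330],R(0.122+np.pi/2)) is not None else print("no")
s=read_state();print(s["qpos"],s["eef_pos"],s["time"])
c=camera("wrist");cv2.imwrite("pics/w1.png",c["image"]);print(c["cam_to_world"],c["fx"])
E
```

```text
[-0.373  0.386  0.29   1.585 -0.117  1.188  1.634] [586.943  38.865 329.821] 2.6167
[[ -0.123  -0.952  -0.279 517.415]
 [  0.992  -0.118  -0.035  29.854]
 [  0.001  -0.281   0.96  473.107]
 [  0.      0.      0.      1.   ]] 265.0713352876798
```

View pics/w1.png

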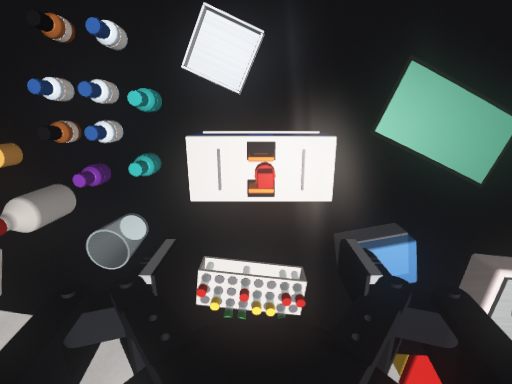

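```bash
python3 - <<'E'
from h import *
np.set_printoptions(precision=3,suppress=True)
c=camera("wrist");print(read_state()["eef_pos"])
for k in blobs(c,(0,0,150),(180,60,255),800):
    p=cen(k)
    if 180<p[0]<340 and p[1]<220: print("white",p,cv2.contourArea(k),*rectw(c,k,98),*rectw(c,k,22))
for k in blobs(c,(60,60,60),(85,255,255),3000): print("green",cen(k),*rectw(c,k,2))
for k in blobs(c,(0,150,100),(6,255,255),60):
    if 180<cen(k)[0]<340: print("red",cen(k),cv2.contourArea(k),cv2.boundingRect(k),plane(c,[cen(k)],164))
for k in blobs(c,(7,150,120),(22,255,255),20):print("or",cen(k),cv2.boundingRect(k),plane(c,[cen(k)],135))
for k in blobs(c,(105,120,60),(125,255,255),50):print("blue",cen(k),cv2.contourArea(k))
im=cv2.resize(c["image"][130:215,215:315],None,fx=7,fy=7,interpolation=cv2.INTER_CUBIC);cv2.imwrite("pics/w1c.png",im)
E
```

```text
[586.963  38.722 329.86 ]
white [260.85435546188967, 168.13721461187214] 9490.0 [588.924  39.809] [211.61856079101562, 94.95365905761719] -1.4472145 [603.412  41.835] [254.49351501464844, 114.19181823730469] -1.4472142
white [221.58748956198284, 47.716731192590906] 4391.0 [438.769 -29.492] [84.4358139038086, 83.44737243652344] 1.2721344 [422.835 -41.506] [101.54292297363281, 100.354248046875] 1.2721349
green [445.6170361225914, 122.72288121947292] [486.815 362.032] [239.6715850830078, 128.16578674316406] 1.2848996
red [264.6165070679434, 176.72412220702233] 365.5 (255, 165, 20, 24) [[584.456  43.541 164.   ]]
red [201.31007751937983, 291.4082687338501] 64.5 (196, 285, 11, 12) [[754.524 -22.134 164.   ]]
or [10.94186765615337, 155.33395176252318] (0, 147, 22, 21) [[ 602.361 -293.283  135.   ]]
or [54.6290650406504, 26.004065040650403] (45, 13, 17, 24) [[ 441.463 -221.492  135.   ]]
or [62.70442708333333, 131.44010416666666] (53, 122, 16, 21) [[ 563.238 -218.305  135.   ]]
or [259.97791164658634, 190.28514056224898] (248, 188, 26, 5) [[609.682  41.082 135.   ]]
or [260.5, 158.4842342342342] (248, 157, 26, 4) [[567.74   36.558 135.   ]]
or [403.5343915343915, 364.8148148148148] (399, 355, 10, 21) [[886.028 322.398 135.   ]]
or [215.69871794871793, 300.31410256410254] (212, 298, 8, 6) [[789.927  -4.374 135.   ]]
or [256.1875, 304.5486111111111] (253, 302, 8, 6) [[789.824  57.569 135.   ]]
or [270.0, 306.0] (267, 304, 7, 5) [[789.9    78.857 135.   ]]
blue [398.8559362360219, 257.5300975493695] 1401.0
blue [96.65725606736007, 27.341753343239226] 336.5
blue [39.04978354978355, 86.68506493506493] 308.0
blue [88.30249110320284, 89.1435349940688] 281.0
blue [94.23627844712182, 132.4082998661312] 249.0
```

View pics/w1c.png

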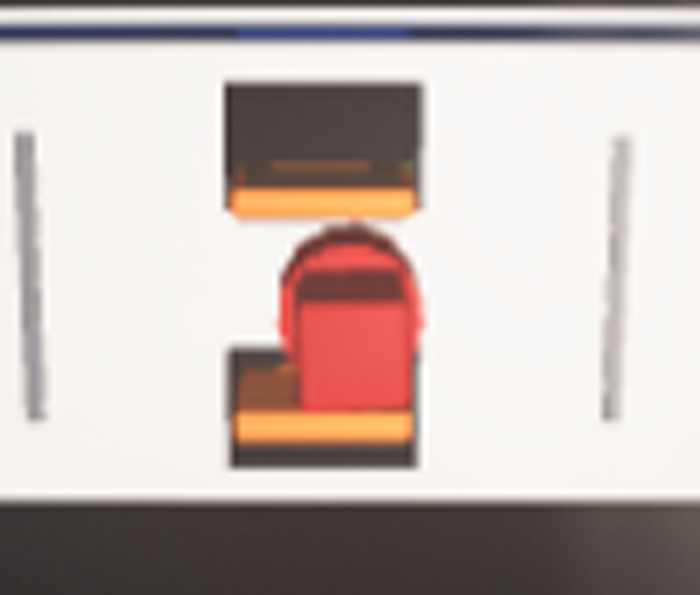

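```bash
cat >> h.py <<'E'
LID=np.array([588.8,39.3]); LY=0.123
def st(m=""):
    s=read_state(); print(m,"t%.1f"%s["time"],np.round(s["eef_pos"],1),"gap%.1f"%s["finger_gap"],"F",np.round(s["ft_force"],1),"gf%.1f"%s["gripper_force"]); return s
E
python3 - <<'E'
from h import *
c=camera("wrist")
p=plane(c,[[215+357/7,130+356/7]],164)[0]; print(p)
r=R(LY+np.pi/2); x,y=p[:2]
movel([x,y,200],r,200); movel([x,y,134],None,80,guard=8); st("down")
clamp(); s=st("clamped"); movel([x,y,250],None,150); st("up")
c=camera("wrist");cv2.imwrite("pics/w2.png",c["image"])
if s["finger_gap"]>15:
    movep([422,-42.5,150],r); print(movel([422,-42.5,40.5],None,80,guard=6)); st("dish"); open_gripper(); movel([422,-42.5,200],None,200)
    c=camera("wrist");cv2.imwrite("pics/w3.png",c["image"]);st()
E
```

```text
[589.28558843  45.71040476 164.        ]
down t4.5 [589.6  45.7 134.4] gap85.1 F [-0.2 -0.2 -0.1] gf0.0
clamped t5.2 [589.4  45.8 134.2] gap18.9 F [-0.8  0.1  3.8] gf58.6
up t6.1 [588.8  45.7 249.1] gap18.9 F [-0.5  0.7 -1.1] gf58.5
False
dish t8.5 [422.2 -42.5  40.8] gap19.4 F [ 1.  -0.2 -1.3] gf58.5
 t10.2 [421.4 -42.5 199.1] gap85.4 F [0.1 0.  0.4] gf0.0
```

View pics/w3.png

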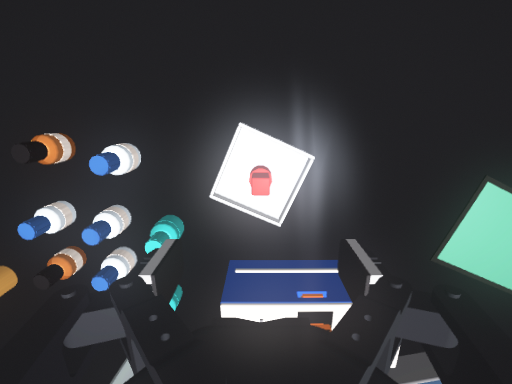

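```bash
cat >> h.py <<'E'
def yawpick(pos,yaw,nominal=None):
    "pick yaw or yaw+pi whose wrist joint stays farthest from its limit"
    b=[]
    for a in (yaw,yaw+np.pi):
        q=inverse_kinematics(pos,R(a))
        if q is not None: b.append((abs(q[6]),a))
    return min(b)[1]
E
python3 - <<'E'
from h import *
x,y=LID
a=yawpick([x,y,230],LY); print(a)
movep([x,y,230],R(a)); movel([x,y,160],None,150); print(movel([x,y,103],None,80,guard=8)); st("down")
clamp(); s=st("pinched"); wait(.3)
movel([x,y,125],None,60); st("up"); movel([x,y,230],None,120); s=st("up")
cv2.imwrite("pics/s1.png",camera("side")["image"])
E
```

```text
0.123
False
down t13.0 [589.   39.2 103.3] gap85.5 F [ 0.  -0.5 -0.5] gf0.0
pinched t13.6 [589.   39.3 104.2] gap29.1 F [-7.3 -0.6 21.9] gf59.0
up t14.4 [588.8  39.5 125.1] gap28.9 F [-0.2 -0.7 -2.9] gf60.0
up t15.5 [588.4  39.3 229.3] gap28.6 F [ 0.4 -0.4 -2.8] gf60.0
```

View pics/s1.png

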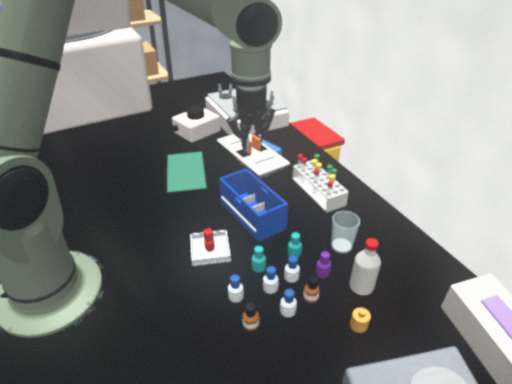

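```bash
python3 - <<'E'
from h import *
np.set_printoptions(precision=1,suppress=True)
x,y=487,360.8
r=R(1.287-np.pi/2)
movep([x,y,180],r); movel([x,y,60],None,120); print(movel([x,y,31],None,40,guard=6)); st("down")
open_gripper(); wait(.2); movel([x,y,100],None,150); movel([x-60,y,330],None,250)
c=camera("wrist"); cv2.imwrite("pics/w4.png",c["image"]);st()
for k in blobs(c,(60,60,60),(85,255,255),3000): print("green",cen(k),*rectw(c,cv2.convexHull(k),2))
for k in blobs(c,(0,0,150),(180,60,255),800): print("w",cen(k),*rectw(c,k,26))
for k in blobs(c,(7,150,120),(22,255,255),20):print("or",cen(k),cv2.boundingRect(k),plane(c,[cen(k)],63))
c=camera("top")
for k in blobs(c,(105,120,60),(125,255,255),8): p=cen(k); print("blue",p,cv2.contourArea(k),plane(c,[p],65)[0])
E
```

```text
True
down t18.6 [486.8 360.6  32.2] gap28.9 F [-2.5 -0.8 12. ] gf63.2
 t21.2 [426.8 360.5 328.8] gap85.3 F [ 0.  -0.3 -0.9] gf0.0
w [296.77630578093306, 143.4373309668695] [493.5 363.8] [220.7620391845703, 105.54390716552734] 1.2933367
w [501.17485040478704, 251.5231432594157] [816.1  41.4] [246.40615844726562, 73.08473205566406] -1.5595129
w [483.3863116848191, 256.91233024068845] [795.5  45.9] [222.0776824951172, 34.092071533203125] 1.5678049
blue [236.03872527255683, 183.14745202506043] 3378.5 [588.9  38.1  65. ]
blue [371.55362318840577, 214.631884057971] 57.5 [ 508.9 -310.3   65. ]
blue [338.4336569579288, 191.79935275080905] 51.5 [ 567.9 -225.2   65. ]
blue [341.62745098039215, 216.22549019607843] 51.0 [ 504.8 -232.1   65. ]
blue [336.67017543859646, 249.96140350877192] 47.5 [ 418.9 -217.9   65. ]
```

View pics/w4.png

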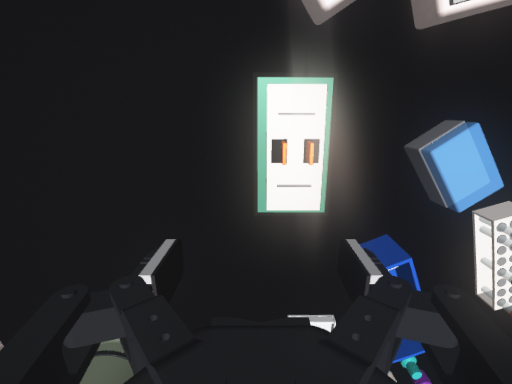

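```bash
python3 - <<'E'
from h import *
np.set_printoptions(precision=1,suppress=True)
for n in("wrist","top"):
    c=camera(n)
    for k in blobs(c,(0,0,150),(180,60,255),800):
        p=cen(k); w=plane(c,[p],26)[0]
        if abs(w[1]-360)<60 and abs(w[0]-487)<60:
            print(n,*rectw(c,k,26)); T=c["cam_to_world"]
            m=np.zeros((384,512),np.uint8); cv2.drawContours(m,[k],-1,1,-1); m=cv2.erode(m,np.ones((3,3)))
            v,u=np.nonzero(m); o,d=rays(c,np.c_[u,v]); P=o+d*c["range_z"][v,u][:,None]
            print(np.percentile(P[:,2],[5,25,50,75,95]))
            A=np.c_[P[:,:2]-P[:,:2].mean(0),np.ones(len(P))]; g=abs(P[:,2]-np.median(P[:,2]))<8
            print("plane fit",np.round(np.linalg.lstsq(A[g],P[g,2],rcond=None)[0],4))
    for k in blobs(c,(55,30,30),(90,255,255),300): print(n,"green",cen(k),*rectw(c,k,2))
E
```

```text
wrist [493.6 363.6] [220.7473907470703, 105.32450103759766] 1.2929863
[ 3.7 25.9 26.6 27.3 29.1]
plane fit [-0.   0.  26.6]
wrist green [292.366285388955, 142.75173817780308] [487.  361.4] [237.73666381835938, 127.79920196533203] 1.287553
top [487.2 358.2] [212.98861694335938, 96.56105041503906] 1.2875358
[21.6 24.  25.7 27.6 31.3]
plane fit [-0.   0.  25.7]
top green [125.23206363775431, 226.64662689307022] [487.1 359.7] [240.45596313476562, 130.51426696777344] 1.2897526
top green [479.95852073963016, 216.36681659170412] [ 510.6 -642.9] [98.49555969238281, 34.562171936035156] 1.2806333
```

```bash
cat >> h.py <<'E'
def caps(c,lo=(105,120,40),hi=(125,255,255),z0=60,z1=72):
    "cap tops: centroid of the points near z=67 in each colour blob"
    out=[]
    for k in blobs(c,lo,hi,40):
        m=np.zeros((384,512),np.uint8); cv2.drawContours(m,[k],-1,1,-1)
        v,u=np.nonzero(m); o,d=rays(c,np.c_[u,v]); P=o+d*c["range_z"][v,u][:,None]
        g=(P[:,2]>z0)&(P[:,2]<z1)
        if g.sum()>15:
            w=P[g,:2]; (x,y),r=cv2.minEnclosingCircle(w.astype(np.float32)); ctr=np.r_[x,y]
            if r<17: out.append((ctr,w.mean(0),r,np.median(P[g,2])))
    return out
E
python3 - <<'E'
from h import *
np.set_printoptions(precision=1,suppress=True)
p=[480,-230,300]
movep(p,R(yawpick(p,LY+np.pi/2)))
c=camera("wrist"); cv2.imwrite("pics/w5.png",c["image"]); st()
print(c["cam_to_world"])
for n,lo,hi in(("blue",(105,120,40),(125,255,255)),("turq",(80,80,40),(98,255,255)),("purp",(128,80,30),(155,255,255)),("black",(0,0,0),(180,255,45))):
    print(n,*caps(c,lo,hi),sep="\n ")
for k in blobs(c,(5,120,60),(18,255,255),60): print("amber",cen(k),plane(c,[cen(k)],20)[0])
E
```

```text
t23.5 [ 480.5 -229.2  299.9] gap85.5 F [-0.8  0.7  1. ] gf0.0
[[   0.1    1.     0.3  553.2]
 [  -1.     0.1    0.  -220.4]
 [  -0.    -0.3    1.   443.2]
 [   0.     0.     0.     1. ]]
blue
 (array([ 510.7, -309.2]), array([ 510.7, -308.7]), 11.179288864135742, np.float64(67.46812069268191))
 (array([ 421. , -217.4]), array([ 424.9, -218.5]), 11.542642593383789, np.float64(67.07597938854019))
turq
 (array([ 617.9, -155.4]), array([ 617.4, -156.2]), 11.690868377685547, np.float64(67.54381657618723))
 (array([ 512.2, -156.7]), array([ 512. , -157.6]), 11.628803253173828, np.float64(67.39240307827387))
purp
 (array([ 647.4, -247.3]), array([ 646.7, -247. ]), 11.515292167663574, np.float64(67.34632274961228))
black
amber [386.500645994832, 84.28423772609818] [ 625.7 -402.6   20. ]
amber [299.2579001019368, 205.73904179408763] [ 418.8 -303.3   20. ]
amber [311.05310734463274, 106.84745762711864] [ 578.1 -295.    20. ]
```

View pics/w5.png

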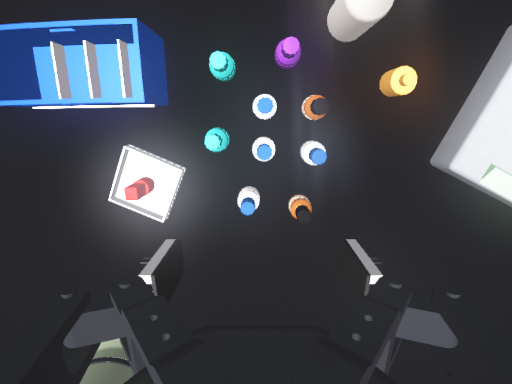

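```bash
python3 - <<'E'
from h import *
np.set_printoptions(precision=1,suppress=True)
c=camera("wrist")
for k in blobs(c,(100,90,30),(128,255,255),40):
    w=plane(c,k.reshape(-1,2),67)[:,:2]; print(cen(k),cv2.contourArea(k),plane(c,[cen(k)],67)[0],cv2.minEnclosingCircle(w.astype(np.float32)), c["range_z"][int(cen(k)[1]),int(cen(k)[0])])
E
```

```text
[81.41580199248509, 65.61455640203614] 14504.5 [591.5  24.9  67. ] ((579.61767578125, 31.46376609802246), 127.81342315673828) 396.1945
[317.681336593317, 155.9445802770986] 204.5 [ 510.7 -307.8   67. ] ((510.55792236328125, -307.63775634765625), 13.189970970153809) 374.79117
[247.26252158894644, 206.5621761658031] 193.0 [ 422.6 -217.    67. ] ((422.96929931640625, -217.5574188232422), 14.135294914245605) 396.20392
[264.6360039564787, 105.06132542037585] 168.5 [ 569.5 -224.1   67. ] ((569.3335571289062, -223.6770477294922), 10.64733600616455) 356.23654
[263.5929387331256, 151.47455867082033] 160.5 [ 507.2 -230.7   67. ] ((507.12335205078125, -230.6101837158203), 11.164825439453125) 373.80896
```

```bash
cat >> h.py <<'E'
OTHERS=[(617.9,-155.4),(512.2,-156.7),(647.4,-247.3)]
def find_blue():
    c=camera("top"); out=[]
    for k in blobs(c,(105,120,60),(125,255,255),8):
        p=plane(c,[cen(k)],65)[0]
        if p[1]<-120 and cv2.contourArea(k)<120: out.append(p[:2]+[2.0,1.1])
    return out
def best_yaw(p,nb):
    best=(-1,0)
    for a in np.arange(-np.pi/2,np.pi/2,.05):
        u=np.array([np.cos(a),np.sin(a)]); v=np.array([-u[1],u[0]]); d=99
        for q in nb:
            e=np.array(q)-p; r,l=abs(e@u),abs(e@v)
            d=min(d,np.hypot(max(38-r,r-60,0),max(l-12,0)))
        if d>best[0]+.5: best=(d,a)
    return best
def slot(x,y):
    c,s=np.cos(LY),np.sin(LY); return LID+[c*x-s*y,s*x+c*y]
def load(i,sx,sy,rel=60):
    found=find_blue(); found.sort(key=lambda p:p[1]); print([np.round(p,1) for p in found])
    p=found[i]; nb=[q for j,q in enumerate(found) if j!=i]+OTHERS
    d,a=best_yaw(p,nb); a=yawpick([*p,150],a); print("pick",np.round(p,1),"yaw%.2f clr%.1f"%(a,d))
    movep([*p,150],R(a)); movel([*p,54],None,110,guard=6); clamp(); s=st("grip")
    movel([*p,185],None,200)
    if read_state()["finger_gap"]<12: print("MISSED"); return
    t=slot(sx,sy); b=yawpick([*t,185],LY+np.pi/2); movep([*t,185],R(b))
    movel([*t,100],None,150); print(movel([*t,rel],None,60,guard=5)); st("placed")
    open_gripper(); movel([*t,170],None,200); st("up")
E
python3 - <<'E'
from h import *
c=camera("wrist"); q=plane(c,[[320,107],[303,214]],67)[:,:2]; print(q)
open("h.py","a").write("OTHERS+=%s\n"%np.round(q,1).tolist())
E
python3 - <<'E'
from h import *
load(0,-20.5,-25.5)
c=camera("wrist"); cv2.imwrite("pics/w6.png",c["image"])
E
```

```text
[[ 576.58663056 -299.01678269]
 [ 421.28269705 -302.06002085]]
[array([ 569.9, -224.1])]
pick [ 569.9 -224.1] yaw0.33 clr35.5
grip t26.7 [ 569.9 -224.3   54.3] gap19.0 F [-1.4 -0.4  5.5] gf58.5
True
placed t30.6 [571.2  11.6  59.2] gap19.6 F [-1.1  1.   8. ] gf59.8
up t31.9 [571.2  11.8 169.1] gap85.5 F [-0.2  0.6 -1.1] gf0.0
```

View pics/w6.png

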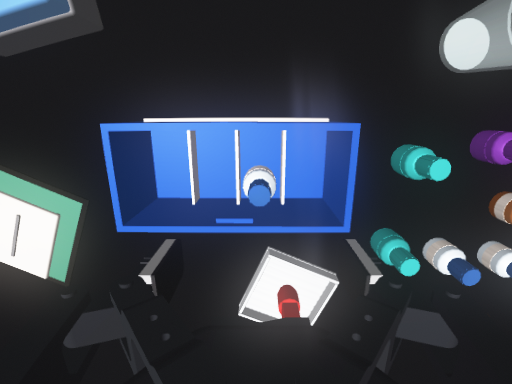

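```bash
python3 - <<'E'
from h import *
load(0,20.5,-25.5)
cv2.imwrite("pics/s2.png",camera("side")["image"])
E
python3 - <<'E'
from h import *
load(0,-20.5,26.5,64)
c=camera("wrist"); cv2.imwrite("pics/w7.png",c["image"])
E
```

```text
[array([ 510.9, -309.2]), array([ 506.8, -231. ]), array([ 420.9, -216.8])]
pick [ 510.9 -309.2] yaw-0.77 clr41.0
grip t34.9 [ 511.  -309.1   54.3] gap19.2 F [-1.5  1.4  6.7] gf58.4
True
placed t38.4 [611.9  16.7  59.3] gap19.4 F [-1.7  1.1  8.6] gf59.8
up t39.8 [611.8  16.8 169. ] gap85.3 F [-0.3  0.1  1. ] gf0.0
[array([ 506.8, -231. ]), array([ 420.9, -216.8])]
pick [ 506.8 -231. ] yaw0.58 clr47.0
grip t43.4 [ 506.8 -231.2   54.3] gap19.2 F [-0.3  0.3  5.7] gf58.5
False
placed t47.7 [565.3  62.9  64.1] gap19.5 F [-0.  -0.1 -1.9] gf58.6
up t49.0 [564.8  63.4 169.4] gap85.4 F [-0.4 -0.6 -0.4] gf0.0
```

View pics/w7.png

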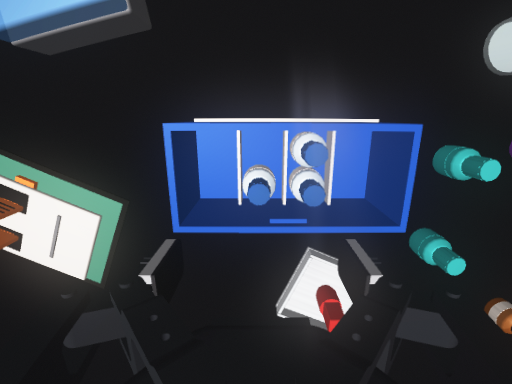

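```bash
python3 - <<'E'
from h import *
load(0,20.5,26.5,64)
x,y=LID; movel([x-20,y,330],None,250)
c=camera("wrist"); cv2.imwrite("pics/w8.png",c["image"]);print(find_blue())
c=camera("top")
for k in blobs(c,(0,0,150),(180,60,255),800):
    if abs(cen(k)[0]-125)<40: print(cen(k),*rectw(c,k,26))
E
```

```text
[array([ 420.9, -216.8])]
pick [ 420.9 -216.8] yaw-0.27 clr71.4
grip t52.2 [ 420.9 -216.9   54.2] gap19.2 F [-0.7  0.8  6.8] gf58.4
False
placed t55.9 [606.   68.   64.1] gap19.2 F [-0.5 -0.  -0.4] gf58.6
up t57.2 [605.5  68.4 169.4] gap85.2 F [0.4 0.5 0. ] gf0.0
[]
[128.51950452948788, 328.94083934183766] [204.88452 321.9372 ] [330.7493591308594, 168.84127807617188] -0.5006144
[108.07776407727086, 220.19786272092065] [494.51733 381.11188] [165.82281494140625, 98.16122436523438] 1.29801
```

View pics/w8.png

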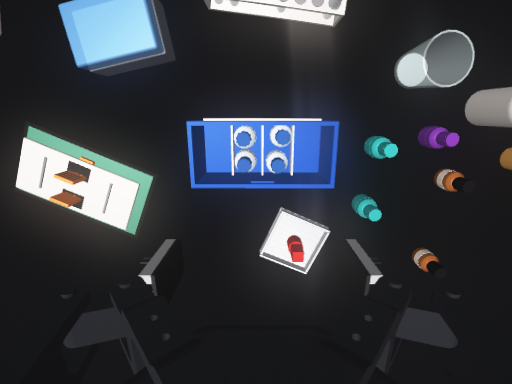

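```bash
python3 - <<'E'
from h import *
x,y=487,360.8; a=1.287-np.pi/2
movep([x,y,160],R(a)); movel([x,y,80],None,150); print(movel([x,y,31.5],None,60,guard=8)); st("down")
clamp(); st("pinch"); movel([x,y,60],None,60); movel([x,y,230],None,150); st("up")
movep([*LID,230],R(LY)); wait(.3); s=st("over")
movel([*LID,130],None,120); st("130")
c=camera("wrist"); cv2.imwrite("pics/w9.png",c["image"])
print(movel([*LID,104],None,30,guard=10)); st("seat")
E
```

```text
False
down t61.2 [487.2 360.9  31.8] gap85.2 F [ 0.8  0.1 -0.2] gf0.0
pinch t61.8 [487.5 361.   32.6] gap29.1 F [-3.7 -1.5 18.8] gf58.4
up t63.7 [486.7 360.6 229.2] gap28.9 F [ 0.2 -0.7 -3.6] gf59.6
over t65.3 [588.8  39.9 230. ] gap29.1 F [-0.3 -0.5 -2.8] gf59.6
130 t66.3 [589.2  39.3 130.7] gap29.3 F [-0.5 -0.5 -2.3] gf59.6
True
seat t67.1 [588.6  39.3 104.9] gap29.0 F [-3.3 -0.1  9.8] gf62.4
```

```bash
python3 - <<'E'
from h import *
np.set_printoptions(precision=2,suppress=True)
print(movel([*LID,103.8],None,20,guard=12)); st("press")
open_gripper(); wait(.3); movel([*LID,160],None,150); p=[*(LID-[15,0]),300]; movel(p,None,250)
c=camera("wrist"); T=st()
for k in blobs(c,(0,0,150),(180,60,255),3000):
    w=rectw(c,k,98)
    if np.linalg.norm(w[0]-LID)<40:
        print(w); m=np.zeros((384,512),np.uint8); cv2.drawContours(m,[k],-1,1,-1); v,u=np.nonzero(cv2.erode(m,np.ones((5,5))))
        o,d=rays(c,np.c_[u,v]); P=o+d*c["range_z"][v,u][:,None]; g=abs(P[:,2]-98)<8; A=np.c_[P[:,:2]-P[g,:2].mean(0),np.ones(len(P))]
        print("plane",np.round(np.linalg.lstsq(A[g],P[g,2],rcond=None)[0],4))
for k in blobs(c,(7,150,120),(22,255,255),20):
    q=plane(c,[cen(k)],135)[0]
    if np.linalg.norm(q[:2]-LID)<50: print("tab",cen(k),q)
x,y,w,h=cv2.boundingRect(k)
s=camera("side")["image"][150:260,190:320]; cv2.imwrite("pics/c1.png",np.hstack([cv2.resize(c["image"],(533,400)),cv2.resize(s,(267,400*1))]))
E
```

```text
False
press t67.4 [588.7  39.3 104.9] gap29.3 F [-9.8  1.1 23.2] gf65.5
 t69.5 [573.3  39.4 298.8] gap85.4 F [-0.4  0.1 -0.2] gf0.0
(array([590.07,  39.49], dtype=float32), [209.30389404296875, 96.30103302001953], np.float32(-1.4478173))
plane [-0.    0.   98.68]
tab [255.94444444444446, 179.25925925925927] [569.24  39.22 135.  ]
tab [290.80341880341877, 183.19230769230768] [611.11  39.63 135.  ]
```

View pics/c1.png

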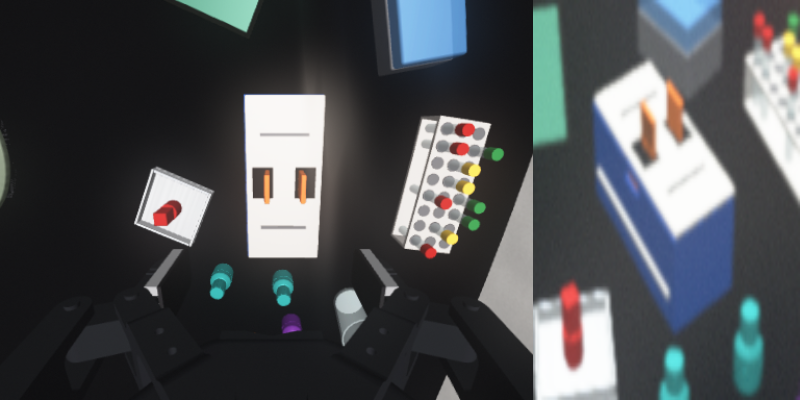

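```bash
python3 - <<'E'
from h import *
np.set_printoptions(precision=2,suppress=True)
p=[405,-42.5,200]; r=R(yawpick(p,LY+np.pi/2))
movep(p,r)
c=camera("wrist"); st()
print(caps(c,(0,130,80),(8,255,255),66,76))
for k in blobs(c,(0,130,80),(8,255,255),60): print(cen(k),cv2.boundingRect(k))
E
```

```text
t70.8 [405.7 -42.4 200.1] gap85.0 F [ 0.9 -0.2  0.2] gf0.0
[(array([422.39, -42.8 ]), array([422.44, -42.72]), 11.643220901489258, np.float64(70.58172760196078))]
[262.0110032362459, 173.00323624595467] (251, 161, 23, 21)
```

```bash
python3 - <<'E'
from h import *
np.set_printoptions(precision=2,suppress=True)
x,y=422.3,-42.7; r=R(yawpick([x,y,120],LY+np.pi/2))
movel([x,y,110],r,150); movel([x,y,41],None,80,guard=8); clamp(); st("grip")
movel([x,y,250],None,200); t=[589.5,39.4]; movep([*t,250],R(yawpick([*t,250],LY+np.pi/2))); movel([*t,185],None,150); wait(.2); st()
print(movel([*t,134.3],None,40,guard=5)); st("set")
open_gripper(); wait(.2); movel([*t,200],None,120); movel([*(LID-[15,0]),300],None,250)
c=camera("wrist"); st(); print(caps(c,(0,130,80),(8,255,255),158,172))
for k in blobs(c,(7,150,120),(22,255,255),20):
    q=plane(c,[cen(k)],135)[0]
    if np.linalg.norm(q[:2]-LID)<50: print("tab",cen(k),q)
movep([450,250,350],R(LY+np.pi/2))
w=c["image"][100:260,170:370]; s=camera("side")["image"][140:340,170:400]
cv2.imwrite("pics/c2.png",np.hstack([cv2.resize(w,(400,320)),cv2.resize(s,(368,320))])); print(find_blue(),read_state()["time"])
E
```

```text
grip t73.2 [422.4 -42.7  41.2] gap19.5 F [-1.   0.5  7.8] gf58.3
 t75.9 [589.9  39.4 185.9] gap19.2 F [ 0.4 -0.5 -0.6] gf58.5
True
set t77.1 [589.4  39.4 135.3] gap19.0 F [-0.7  0.1  8.4] gf59.6
 t79.3 [573.5  39.5 299.2] gap85.6 F [-0.1 -0.3 -1.8] gf0.0
[(array([590.23,  38.95]), array([590.22,  38.96]), 12.768068313598633, np.float64(164.5097227734962))]
tab [262.5, 184.0] [569.72  36.12 135.  ]
tab [270.3926940639269, 148.6027397260274] [612.62  32.39 135.  ]
[] 81.45
```

View pics/c2.png

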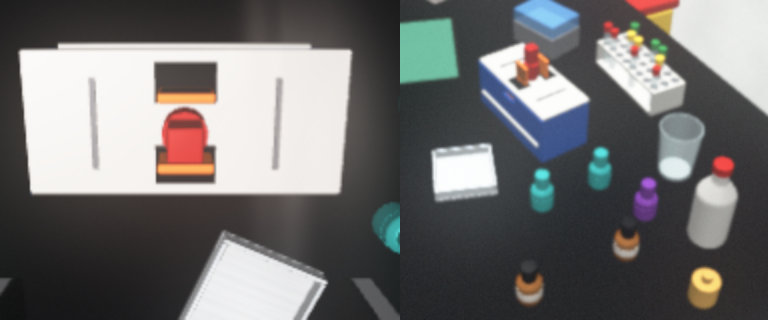

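The lock is upright midway between the sprung-out tabs (crop pixel 185,145), with its top at z = 164 as expected. The lid is flat, and no blue-capped bottles are left on the bench.

```bash
python3 -c "
from workcell import *
wait(.3); print(finish_job())"
```

```text
the job is handed in; nothing more can be done
None
```

The job is handed in at about 82 s of the 210 s allowed: all four blue-capped bottles are upright in the carrier (two in each of the two middle pockets), the lid is back flat on the rim with both tabs sprung out (I checked the latching from camera images, not by pulling), and the lock stands upright between the tabs.

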